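# Assemble a small test-sieve stack on its shaker

## Task

Assemble the small test-sieve set on the round shaker base, from the bottom up: first the solid-bottomed receiver pan in the base's collar, on it the low fine-mesh sieve, then the tall coarse-mesh sieve, and last the lid with the black knob. Seat each part fully, so that its foot is down inside the part below and it sits level, and let go of it. Leave the bench timer, the slide box and the dark vial where they stand.

Things in the scene. Friction and masses are not known exactly. Their poses are not given: they have to be found in the camera images.
- shaker_seat (a point): Centre of the mouth of the aluminium collar on the shaker base, at the height of the collar's rim, 50 mm above the worktop. The base is a fixed round white housing, 100 mm across and 34 mm high, with a small black dial on its side; the collar on top is 66 mm across outside, its mouth 51 mm clear across and 16 mm deep. z points up.
- pan: Receiver pan: round steel cup with a solid floor, 60 mm across (62 mm over the rim), 36 mm high in all, its mouth 51 mm clear across with 23 mm depth inside. Tapered foot 10 mm high, 37 mm wide at the bottom, 48 mm at the top, then a flat shoulder: the foot drops into the mouth below until the shoulder lies on its rim. Origin: centre of the foot's underside; z up.
- fine_sieve: Fine sieve: low round steel frame with a dense mesh floor (2.5 mm pitch), 60 mm across (62 mm over the rim), 30 mm high in all (the lowest of the three round frames), its mouth 51 mm clear across with 17 mm depth above the mesh. Tapered foot 10 mm high, 37 mm wide at the bottom, 48 mm at the top, then a flat shoulder: the foot drops into the mouth below until the shoulder lies on its rim. Origin: centre of the foot's underside; z up.
- coarse_sieve: Coarse sieve: tall round steel frame with a wide-open mesh floor (8.5 mm pitch), 60 mm across (62 mm over the rim), 48 mm high in all (the tallest of the three round frames), its mouth 51 mm clear across with 35 mm depth above the mesh. Tapered foot 10 mm high, 37 mm wide at the bottom, 48 mm at the top, then a flat shoulder: the foot drops into the mouth below until the shoulder lies on its rim. Origin: centre of the foot's underside; z up.
- lid: Lid: flat steel disc 61 mm across with a black knob in the middle. Height in all 40 mm: foot 10 mm, disc 5 mm (top at 15 mm above the origin), knob from 15 to 40 mm (its neck 14 mm, from 21 mm up 18 mm thick). Tapered foot 10 mm high, 37 mm wide at the bottom, 48 mm at the top, then a flat shoulder: the foot drops into the mouth below until the shoulder lies on its rim. Origin: centre of the foot's underside; z up.
- timer: Bystander: small white bench timer lying flat, 62 x 66 x 18 mm, loose. Origin: centre of its underside.
- slides: Bystander: small open blue and white carton of microscope slides, 32 mm (x) x 82 mm (y) x 30 mm high, loose. Origin: centre of its underside.
- vial: Bystander: small dark vial with a white cap, 33 mm across, 73 mm high, standing loose. Origin: centre of its underside.
Things that resemble listed ones, but are neither listed nor needed, are in the scene too. Of the things that look like the part that bears shaker_seat, take the one that is farthest to the robot's left at the start.

How it is judged:
By the outcome, as a careful person would: the job done as asked, in the order asked, and still so for the second after the job is handed in, with the robot touching nothing.
It also fails if it takes over 128 s, if anything falls off the work surface, if the arm or the gripper's body presses on something with over 40 N, if the wrist force passes 120 N, or if a joint passes its speed limit or range.

## Robot

A 6-joint arm with a two-finger parallel gripper is mounted at the origin on a cart in front of the work surface, level with it; the furniture and walls round the work are solid. World frame = base frame: x ahead of the robot, y to its left, z up, the work surface at z = 0. Lengths are in m, angles in rad, forces in N, time in s.
With the tool pointing down it reaches from about 0.325 to 0.9 m from the base axis. Payload 6.1 kg.
Tool frame: the origin (TCP) lies at the very end of the fingers, on their centre line; the grasp point (between the pads) lies 19 mm behind it; z points along the fingers, y is the line along which they close (so a half turn about z gives the same grasp; the last joint's range is limited). The gripper opens to 85 mm and grips with 20 to 120 N. Pads are 22 mm wide; open, the fingers measure 114 mm over their backs; the gripper's body (76 mm by 85 mm) begins 54 mm behind the grasp point. The pads swing forward as they close: fully open they stand 13 mm farther back than shut.
Start: joints at [1.077, 0.22, 1.526, -0, 1.395, -0.126], TCP at [0.225, 0.583, 0.193] pointing down, gripper open.
Joint ranges: [-2.98, 2.98], [-0.91, 2.08], [0.09, 2.57], [-1.24, 4.39], [0.2, 2.65], [-2.68, 2.68]. Speed limits (rad/s): [2.57, 2.57, 3.01, 3.14, 3.14, 3.14].

## Interface

Orientations are given as a 3x3 rotation matrix whose columns are the frame's x, y, z axes.
In Python, from plant import status, camera, get_calibration, workorder gives the robot as it stands.
- The arm moves only by the shell command python3 -m crank 'ROWS' [OPENING] [FORCE]. ROWS is JSON, a list of rows, each a list of 4 numbers: the shift along the world's x, y, z as a fraction of full scale, then the turn about the world's z as a fraction of full scale. A call has 1 to 5 rows; each row is the pose to reach, as a shift and turn from the pose commanded when the call began; what a row does not reach only later rows make up. Full scale, the value 1, is 0.2 m for a shift and 30 degrees for a turn. A row lasts 1/8 s, in which the tool goes at most 62.5 mm and 10.7 degrees, less where a joint would pass 70% of its speed; a pose out of reach is approached as far as the arm can. A call with a number of a shift or a turn outside -1 to 1 is refused whole. A call with a gripper value outside its range is refused whole. OPENING is the finger opening in mm, from 0 to 85.4, set as the call begins (- or left out, the last holds). The fingers move at their own pace and stop on an object; FORCE is the grip in N (left out, the last holds). Time passes only in rows, so rows that repeat a pose let the fingers close. It gives the time, the measured TCP pose, the force, the opening and the grip force at its end, in the units of the state.
- status.sense(): the state, without advancing time (a new reading comes with each control period).
- camera(name): name is "scene" or "top" or "wrist"; returns the picture (420x560x3 uint8, red, green, blue); there is no depth.
- get_calibration(name): a dict with "fx", "fy", "cx", "cy" (pixels), "R" (3x3) and "t" (3): a world point X has camera coordinates R X + t. Camera axes: x right, y down, z forward; pixel columns grow to the right and rows downward; lengths in m; the calibration is good to about 2 mm. A picture is of the moment at which its call begins: read the wrist's pose just before it. get_calibration takes no time and is no camera call; for the wrist camera it gives the pose at the moment of the call.
- workorder.job_done(): hands the job in; it is judged then, once.
The state is a dict: "time": time; "joint_pos": joint angles; "dq": joint speeds; "effort": joint torques, N m; "ee_pos": TCP position; "ee_rot": TCP orientation; "ft_force": force on the tool from outside, world axes, zero at the start; "wrist_torque": the same for the moment, N m; "finger_gap": finger opening in m; "gripper_force": force on a finger pad.
Only numpy, scipy, OpenCV 4.12 (cv2) and the standard library are available. Lean on these libraries where they do the work, as an engineer would, in place of code of your own. Each camera call takes 0.05 s, during which the arm holds its last target. There are 200 camera calls.

## Working session

There is one attempt and no reset: what is moved stays moved. The work goes in short steps, Python scripts to look and compute and a shell command to move; the robot and the scene stay as the last step left them, time stands still between calls to the robot, and variables do not carry over. Pictures are saved under pics/ and viewed, at most 14 in all, crops included, and the job is handed in when it is done.

```bash
mkdir -p pics; ls; python3 - <<'E'
from plant import status,camera,get_calibration
import cv2,json
s=status.sense();print(s['time'],s['ee_pos'],s['ee_rot'],s['finger_gap'])
for n in ['scene','top']:
    cv2.imwrite(f'pics/{n}0.png',cv2.resize(camera(n)[...,::-1],(800,600),interpolation=cv2.INTER_CUBIC))
    print(n,get_calibration(n))
E
```

```text
pics
0.0 [0.22440981 0.58257547 0.19149806] [[-9.33122663e-01  3.59557054e-01 -9.05670932e-04]
 [ 3.59558129e-01  9.33121057e-01 -1.74513954e-03]
 [ 2.17623383e-04 -1.95407061e-03 -9.99998067e-01]] 0.085164028413719
scene {'fx': 450.3118784618021, 'fy': 450.3118784618021, 'cx': 276.99522157022426, 'cy': 214.04710309228733, 'R': array([[ 0.90730612, -0.42044426, -0.00471509],
       [-0.26270588, -0.55808445, -0.78710061],
       [ 0.32830052,  0.71537988, -0.61680662]]), 't': array([-0.56148358,  0.09790416,  1.41215387])}
top {'fx': 525.7515176417874, 'fy': 525.7515176417874, 'cx': 277.5244417117912, 'cy': 203.6358999245053, 'R': array([[ 0.01807044, -0.9995086 ,  0.02561266],
       [-0.98960376, -0.02153526, -0.14219925],
       [ 0.14268095, -0.02277678, -0.98950663]]), 't': array([-0.18539606,  0.53931653,  1.49782075])}
```

View pics/scene0.png

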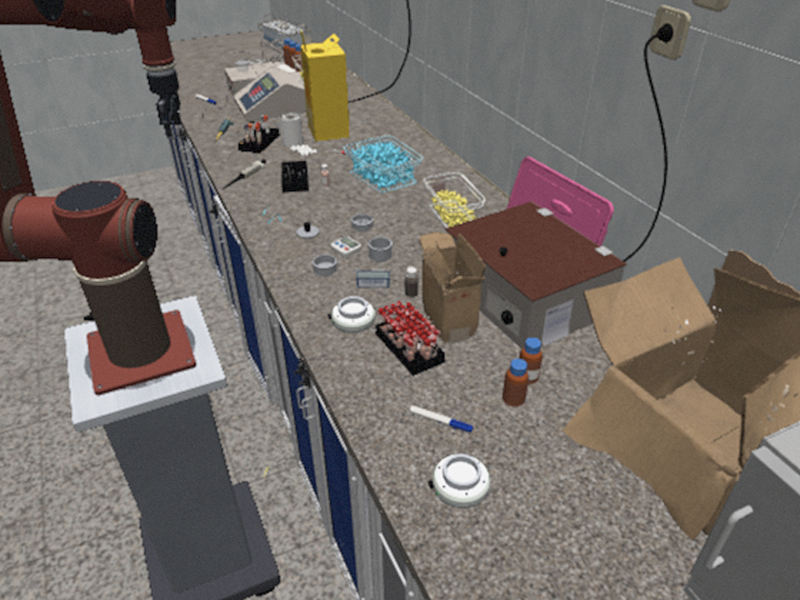

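View pics/top0.png

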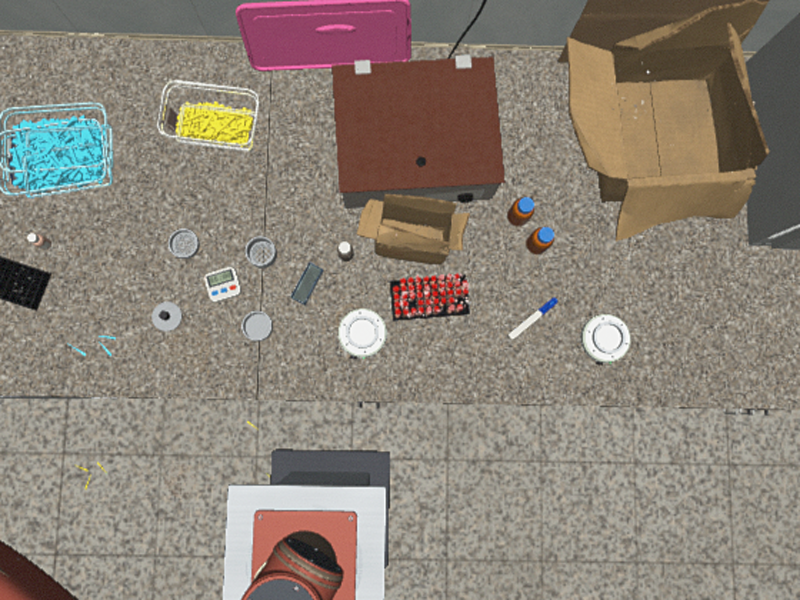

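The scene picture (800x600) shows two bases. The left one is at top-view (362,333) with the other at (606,338). Parts in the top view are the pan (257,326), coarse sieve (260,250), fine sieve (183,243) and lid (167,317, knob 165,315). Next I'll enlarge the top view and compute positions.

```bash
cat > h.py <<'E'
import numpy as np
from plant import get_calibration
def back(n,u,v,z,c=None):
    c=c or get_calibration(n);R=np.array(c['R']);t=np.array(c['t'])
    d=R.T@np.array([(u-c['cx'])/c['fx'],(v-c['cy'])/c['fy'],1]);o=-R.T@t
    return o+d*(z-o[2])/d[2]
E
python3 - <<'E'
from h import *
from plant import camera
import cv2
k=560/800
for n,u,v,z in [('base',362,332,.05),('pan',257,325,.036),('coarse',260,250,.048),('fine',183,243,.03),('lid',167,317,.015),('vial',345,250,.06),('slides',307,283,.03),('timer',223,284,.018)]:
    print(n,back('top',u*k,v*k,z).round(4))
im=camera('top')[150:258,90:285,::-1]
cv2.imwrite('pics/topc.png',cv2.resize(im,None,fx=4,fy=4,interpolation=cv2.INTER_CUBIC))
E
```

```text
base [ 0.4563 -0.1064  0.05  ]
pan [0.4675 0.1075 0.036 ]
coarse [0.6203 0.1062 0.048 ]
fine [0.6349 0.2682 0.03  ]
lid [0.4822 0.2959 0.015 ]
vial [ 0.622  -0.0679  0.06  ]
slides [0.5569 0.0098 0.03  ]
timer [0.5528 0.1842 0.018 ]
```

View pics/topc.png

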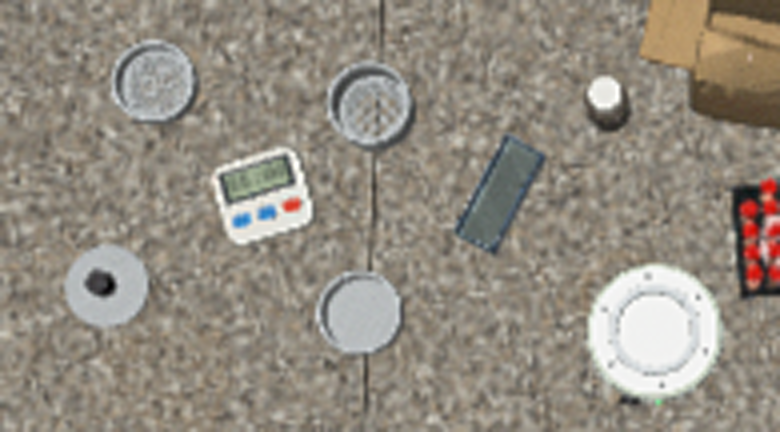

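The crop shows the fine sieve rim at (155,81), coarse rim at (371,103), pan at (360,311), lid disc at (106,286) and collar at (655,331). The slide box is turned, and the wide-mesh part is at (371,103).

```bash
python3 - <<'E'
from h import *
from plant import status
for n,u,v,z in [('base',655,331,.05),('pan',360,311,.036),('coarse',371,103,.048),('fine',155,81.5,.03),('lid',106.5,286,.015)]:
    print(n,back('top',u/4-.375+90,v/4-.375+150,z).round(4))
print(status.sense()['ee_pos'])
E
# toward above pan: d=(+.243,-.475,0) ; turn so fingers close along y
python3 -m crank '[[0.3,-0.3,0,0],[0.6,-0.6,0,0],[0.8,-0.8,0,0],[0.9,-0.9,0,0],[1,-1,0,0]]'
python3 -m crank '[[0,-0.3,0,0.3],[0.1,-0.6,0,0.6],[0.1,-0.9,0,0.76],[0.1,-1,0,0.76],[0.1,-1,0,0.76]]'
```

```text
base [ 0.4564 -0.1063  0.05  ]
pan [0.4678 0.1083 0.036 ]
coarse [0.6192 0.1051 0.048 ]
fine [0.6352 0.2675 0.03  ]
lid [0.4844 0.2979 0.015 ]
[0.22448678 0.58273044 0.19175726]
time: 0.78
ee_pos: [0.4265, 0.3807, 0.1923]
ee_rot: [[-0.932, 0.362, -0.0], [0.362, 0.932, -0.001], [-0.0, -0.001, -1.0]]
ft_force: [-0.1, 0.4, -0.4]
finger_gap: 0.0853
gripper_force: 0.0
time: 1.4
ee_pos: [0.4448, 0.1819, 0.1925]
ee_rot: [[-1.0, -0.027, -0.0], [-0.027, 1.0, -0.0], [0.0, -0.0, -1.0]]
ft_force: [1.2, 0.7, 0.9]
finger_gap: 0.0854
gripper_force: 0.0
```

```bash
python3 -m crank '[[0.115,-0.37,0,-0.05],[0.115,-0.37,0,-0.05],[0.115,-0.37,0,-0.05]]'
cat > look.py <<'E'
import sys,cv2,json
from h import *
from plant import camera,status,get_calibration
s=status.sense();c=get_calibration('wrist');im=camera('wrist')
cv2.imwrite(f'pics/{sys.argv[1]}.png',im[...,::-1])
json.dump({k:np.array(v).tolist() for k,v in c.items()},open(f'pics/{sys.argv[1]}.json','w'))
print(s['ee_pos'].round(4) if hasattr(s['ee_pos'],'round') else s['ee_pos'],s['time'])
E
python3 look.py w1
```

```text
time: 1.78
ee_pos: [0.4678, 0.1095, 0.1924]
ee_rot: [[-1.0, -0.003, -0.0], [-0.003, 1.0, 0.001], [0.0, 0.001, -1.0]]
ft_force: [-0.6, 0.7, 0.2]
finger_gap: 0.0852
gripper_force: 0.0
[0.4678 0.1095 0.1924] 1.775
```

View pics/w1.png

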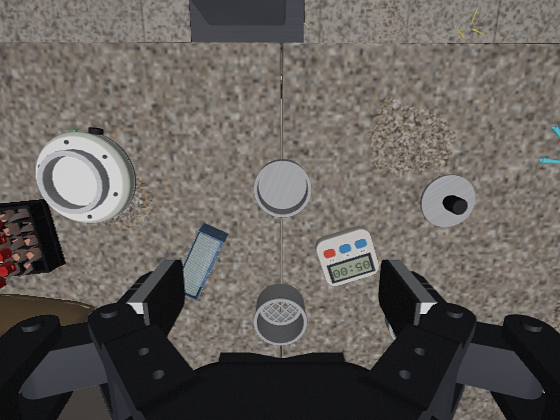

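The wrist view shows the pan rim centred at about (282,187), collar at (73,181), lid disc at (448,201), and coarse rim centred at about (281,316).

```bash
python3 - <<'E'
from h import *
import json,cv2
c=json.load(open('pics/w1.json'))
R=np.array(c['R']);t=np.array(c['t'])
for n,u,v,z in [('base',73,181,.05),('pan',282,187,.036),('coarse',281,318,.048),('lid',448,201,.015)]:
    print(n,back('wrist',u,v,z,c).round(4))
# overlay predicted circles from top estimates
im=cv2.imread('pics/w1.png');im=cv2.resize(im,None,fx=3,fy=3,interpolation=cv2.INTER_CUBIC)
a=np.linspace(0,2*np.pi,80)
for x,y,z,r in [(.4564,-.1063,.05,.0255),(.4564,-.1063,.05,.033),(.4678,.1083,.036,.031),(.6192,.1051,.048,.031),(.4844,.2979,.015,.0305)]:
    P=np.c_[x+r*np.cos(a),y+r*np.sin(a),0*a+z]@R.T+t
    p=np.c_[P[:,0]/P[:,2]*c['fx']+c['cx'],P[:,1]/P[:,2]*c['fy']+c['cy']]*3+1
    cv2.polylines(im,[p.round().astype(int)],True,(0,0,255),1)
o=np.hstack([im[380:680,80:480],im[430:730,650:1050]])
o2=np.hstack([im[780:1080,650:1050],im[460:760,1150:1550]])
cv2.imwrite('pics/w1o.png',np.vstack([o,o2]))
E
```

```text
base [ 0.4589 -0.0994  0.05  ]
pan [0.467  0.1108 0.036 ]
coarse [0.6162 0.1102 0.048 ]
lid [0.4866 0.2991 0.015 ]
```

View pics/w1o.png

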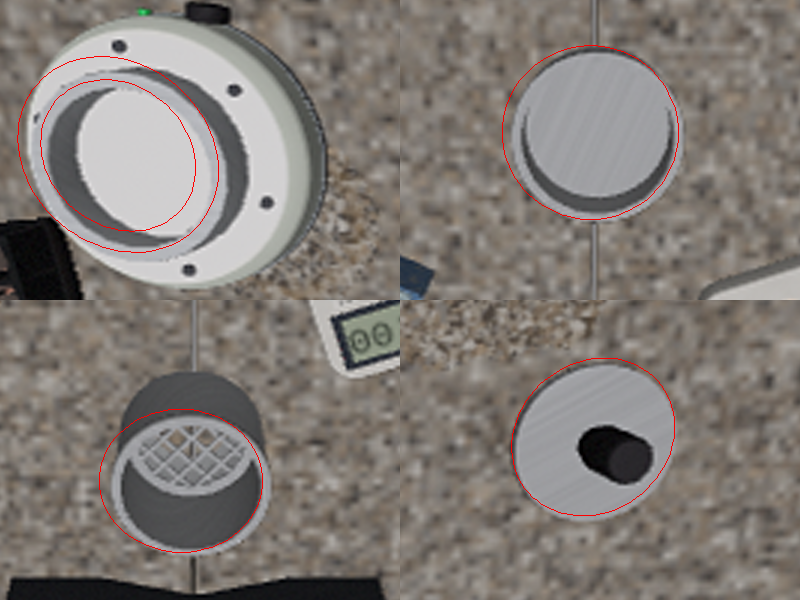

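Predictions agree with the view within about 3 mm. Next is to descend over the pan and grip high, so that the tips stay above the shoulder.

```bash
python3 -m crank '[[0,0,-0.3,0],[0,0,-0.6,0],[0,0,-0.8,0],[0,0,-0.92,0],[0,0,-0.92,0]]'
python3 -m crank '[[0,0,0,0],[0,0,0,0],[0,0,0,0],[0,0,0,0],[0,0,0,0]]' 50 40
python3 look.py w2
```

```text
time: 2.45
ee_pos: [0.4651, 0.1106, 0.0065]
ee_rot: [[-1.0, -0.006, -0.005], [-0.006, 1.0, 0.0], [0.005, 0.0, -1.0]]
ft_force: [0.9, -0.6, 0.4]
finger_gap: 0.0859
gripper_force: 0.0
time: 3.08
ee_pos: [0.4679, 0.1091, 0.0088]
ee_rot: [[-1.0, -0.004, 0.0], [-0.004, 1.0, 0.0], [-0.0, 0.0, -1.0]]
ft_force: [0.1, 0.1, -0.0]
finger_gap: 0.0503
gripper_force: 0.0
[0.4679 0.1091 0.0088] 3.075
```

View pics/w2.png

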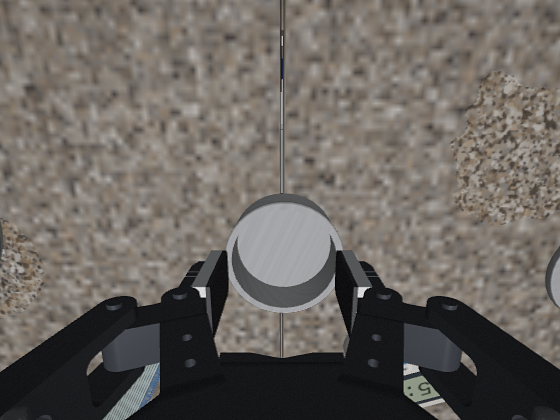

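The pan rim is centred near (285,253) and the pads sit to its lower side. The gap is 50 mm with no force, so the pan is not held. I'll measure where it is now.

```bash
python3 - <<'E'
from h import *
import json
c=json.load(open('pics/w2.json'));R=np.array(c['R']);t=np.array(c['t'])
for p in [(285,253),(285,193),(285,312),(226,253),(343,253)]: print(p,back('wrist',*p,.036,c).round(4))
for z in (0,.019,.03,.036):
  for y in(-.025,.025):
    P=R@np.array([.4679,.1091+y,.0088+z])+t;print(z,y,(P[0]/P[2]*c['fx']+c['cx'],P[1]/P[2]*c['fy']+c['cy']))
print(-R.T@t, R)
E
```

```text
(285, 253) [0.4655 0.1114 0.036 ]
(285, 193) [0.4344 0.1111 0.036 ]
(285, 312) [0.4995 0.1116 0.036 ]
(226, 253) [0.4657 0.0814 0.036 ]
(343, 253) [0.4654 0.1408 0.036 ]
0 -0.025 (np.float64(238.288329799535), np.float64(238.68443823708208))
0 0.025 (np.float64(322.91907662345096), np.float64(239.03371184375771))
0.019 -0.025 (np.float64(233.76405836273932), np.float64(250.9507639037969))
0.019 0.025 (np.float64(327.3277205507769), np.float64(251.33106392574632))
0.03 -0.025 (np.float64(230.67967821560413), np.float64(259.31321781339386))
0.03 0.025 (np.float64(330.3330432657896), np.float64(259.7140297891121))
0.036 -0.025 (np.float64(228.82178682390546), np.float64(264.3503826215476))
0.036 0.025 (np.float64(332.14322426180513), np.float64(264.7632996795996))
[0.40153926 0.10911864 0.18985803] [[-4.55465821e-03  9.99989512e-01  4.79869618e-04]
 [ 9.65301886e-01  4.27137025e-03  2.61101561e-01]
 [ 2.61096773e-01  1.65244741e-03 -9.65311217e-01]]
```

```bash
python3 -m crank '[[0,0,0,0],[0,0,0,0],[0,0,0,0]]' 35 40; python3 look.py w3; python3 - <<'E'
import cv2
a=cv2.imread('pics/w2.png')[170:370,150:410];b=cv2.imread('pics/w3.png')[170:370,150:410]
import numpy as np
cv2.imwrite('pics/w23.png',cv2.resize(np.hstack([a,b]),None,fx=1.5,fy=1.5))
E
```

```text
time: 3.5
ee_pos: [0.4677, 0.1092, 0.0086]
ee_rot: [[-1.0, -0.004, -0.0], [-0.004, 1.0, -0.0], [0.0, -0.0, -1.0]]
ft_force: [-0.1, -0.8, -0.2]
finger_gap: 0.0351
gripper_force: 0.0
[0.4677 0.1092 0.0086] 3.5
```

View pics/w23.png

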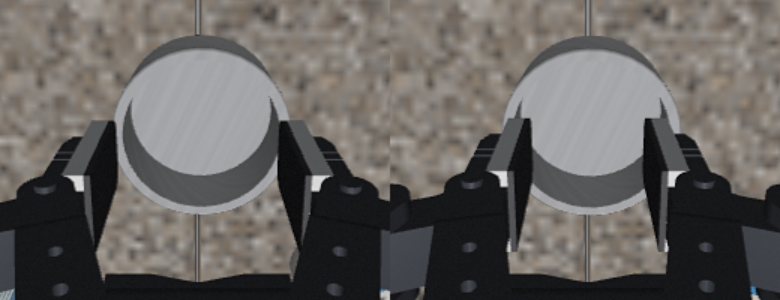

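With the gap at 50 mm and then 35 mm, the pads pass over the rim. They occlude it, and the spacing of about 109 px at 50 mm puts the tips about 44 mm above the reported TCP. So the real fingertips sit higher than stated. I'll reopen, go lower in steps while watching the force, and grip again.

```bash
python3 -m crank '[[0,0,0,0],[0,0,0,0],[0,0,0,0],[0,0,0,0],[0,0,0,0]]' 85 40 | grep -E 'gap'
python3 -m crank '[[0,0,-0.03,0],[0,0,-0.06,0],[0,0,-0.08,0],[0,0,-0.1,0],[0,0,-0.1,0]]' | grep -E 'ee_pos|ft'
python3 -m crank '[[0,0,-0.03,0],[0,0,-0.06,0],[0,0,-0.08,0],[0,0,-0.08,0]]' | grep -E 'ee_pos|ft'
python3 look.py w4; python3 - <<'E'
import cv2
from plant import camera
a=cv2.imread('pics/w4.png')
s=camera('scene')[110:260,180:330,::-1]
import numpy as np
s=cv2.resize(s,(420,420));cv2.imwrite('pics/w4s.png',np.hstack([a[:,100:460],s]))
E
```

```text
finger_gap: 0.085
ee_pos: [0.4673, 0.1092, -0.0119]
ft_force: [0.6, 0.5, -0.2]
ee_pos: [0.4672, 0.1092, -0.0279]
ft_force: [0.7, -0.6, 0.1]
[ 0.4672  0.1092 -0.0279] 5.3
```

View pics/w4s.png

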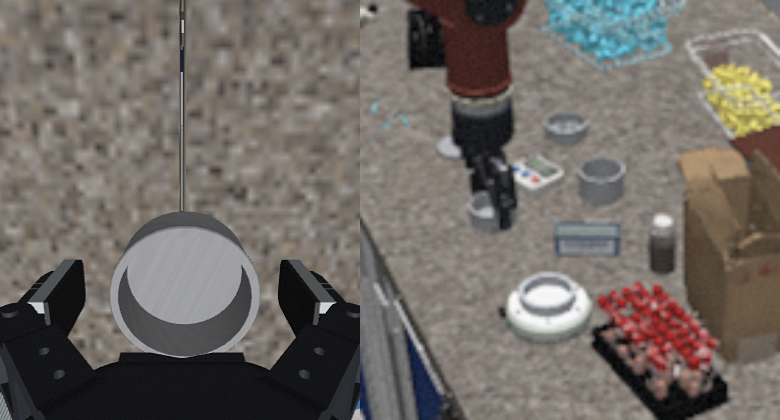

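The reported z is -0.028 with no table contact, so the offset is confirmed. Tips are at about 19 mm once closed to 62 mm. The pan is centred between the pads, so I'll close.

```bash

python3 -m crank '[[0,0,0,0],[0,0,0,0],[0,0,0,0],[0,0,0,0],[0,0,0,0]]' 50 40 | grep -E 'gap|force'
python3 -m crank '[[0,0,0.1,0],[0,0,0.3,0],[0,0,0.5,0],[0,0,0.5,0]]' | grep -E 'ee_pos|gap|force'
```

```text
ft_force: [-2.8, -0.8, 6.3]
finger_gap: 0.0591
gripper_force: 42.5
ee_pos: [0.4709, 0.1094, 0.0762]
ft_force: [0.0, 0.4, -2.2]
finger_gap: 0.059
gripper_force: 43.7
```

```bash

python3 -m crank '[[0,-0.2,0.2,0],[0.1,-0.5,0.4,0],[0.2,-0.8,0.4,0],[0.3,-1,0.4,0],[0.3,-1,0.4,0]]' | grep -E 'ee_pos|gap'
python3 -m crank '[[0,-0.07,0,0],[0,-0.07,0,0],[0,-0.07,0,0]]' | grep -E 'ee_pos|gap'
python3 look.py w5
```

```text
ee_pos: [0.5279, -0.0942, 0.1511]
finger_gap: 0.0587
ee_pos: [0.5274, -0.1039, 0.1523]
finger_gap: 0.0588
[ 0.5274 -0.1039  0.1523] 7.525
```

View pics/w5.png

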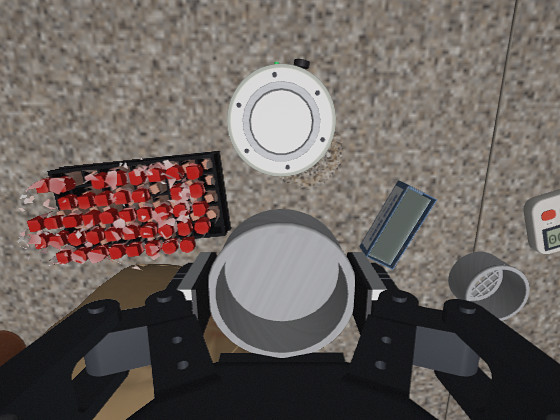

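The collar is seen from nearly straight above, centred at about (281.5,121). The held pan's rim is centred near (281,284).

```bash
python3 - <<'E'
from h import *
import json,cv2
c=json.load(open('pics/w5.json'))
for n,u,v,z in [('collar',281.5,121.5,.05),('panrim',281,284,.216),('coarse',500,292,.048)]: print(n,back('wrist',u,v,z,c).round(4))
R=np.array(c['R']);t=np.array(c['t'])
im=cv2.resize(cv2.imread('pics/w5.png'),None,fx=3,fy=3,interpolation=cv2.INTER_CUBIC)
a=np.linspace(0,2*np.pi,80)
for x,y,z,r in [(.459,-.104,.05,.0255),(.459,-.104,.05,.033),(.459,-.104,.034,.05),(.5274,-.1039,.216,.031)]:
    P=np.c_[x+r*np.cos(a),y+r*np.sin(a),0*a+z]@R.T+t
    p=np.c_[P[:,0]/P[:,2]*c['fx']+c['cx'],P[:,1]/P[:,2]*c['fy']+c['cy']]*3+1
    cv2.polylines(im,[p.round().astype(int)],True,(0,0,255),1)
cv2.imwrite('pics/w5o.png',np.hstack([im[170:560,650:1050],cv2.resize(im[560:1110,580:1110],(390,390))]))
E
```

```text
collar [ 0.4601 -0.1037  0.05  ]
panrim [ 0.5232 -0.1037  0.216 ]
coarse [0.6194 0.1104 0.048 ]
```

View pics/w5o.png

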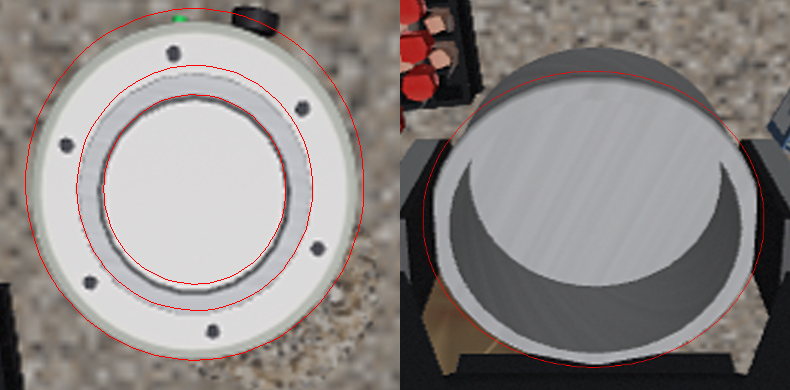

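The collar is at about (0.4595, -0.104). The pan sits about 2–3 mm toward the robot of the TCP. I'll target TCP (0.460, -0.104) and lower in steps, watching the side force.

```bash

python3 -m crank '[[-0.2,0,-0.1,0],[-0.34,0,-0.25,0],[-0.34,0,-0.45,0],[-0.34,0,-0.6,0],[-0.34,0,-0.6,0]]' | grep -E 'ee_pos|ft'
python3 -m crank '[[0,0,0,0],[0,0,-0.03,0],[0,0,-0.05,0],[0,0,-0.05,0]]' | grep -E 'ee_pos|ft'
python3 -m crank '[[0,0,-0.02,0],[0,0,-0.02,0]]' | grep -E 'ee_pos|ft'
```

```text
ee_pos: [0.4573, -0.1033, 0.0305]
ft_force: [-0.4, 0.2, -1.6]
ee_pos: [0.4596, -0.1048, 0.0225]
ft_force: [0.4, -0.1, -0.9]
ee_pos: [0.4594, -0.1047, 0.0183]
ft_force: [-0.5, -0.1, -1.1]
```

```bash

python3 -m crank '[[0,0,-0.015,0],[0,0,-0.015,0]]' | grep -E 'ee_pos|ft'
python3 -m crank '[[0,0,-0.01,0],[0,0,-0.01,0]]' | grep -E 'ee_pos|ft'
python3 look.py w6
```

```text
ee_pos: [0.4595, -0.1047, 0.0153]
ft_force: [-0.7, 1.1, -1.0]
ee_pos: [0.4597, -0.1048, 0.0135]
ft_force: [-0.3, -0.5, -0.9]
[ 0.4597 -0.1048  0.0135] 9.45
```

View pics/w6.png

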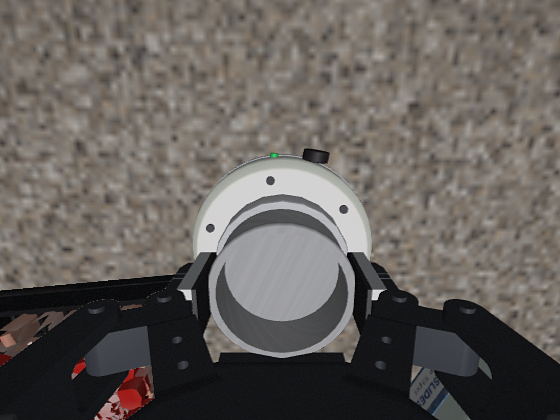

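The pan's foot is inside the collar with no side force, about 1.5 mm above its seat. Next I'll press gently and release.

```bash

python3 -m crank '[[0,0,-0.008,0],[0,0,-0.008,0]]' | grep -E 'ee_pos|ft'
python3 -m crank '[[0,0,-0.006,0],[0,0,-0.006,0]]' | grep -E 'ee_pos|ft'
```

```text
ee_pos: [0.4598, -0.1048, 0.0133]
ft_force: [-5.4, 2.0, 11.6]
ee_pos: [0.4598, -0.1049, 0.0132]
ft_force: [-11.3, 2.7, 22.7]
```

Contact is about 1 mm early, with the collar pushing the pan toward -x. I'll ease 1.5 mm that way, press, then release.

```bash

python3 -m crank '[[-0.007,0,0,0],[-0.007,0,0,0],[-0.007,0,0,0]]' | grep -E 'ee_pos|ft'
python3 -m crank '[[-0.004,0.003,0,0],[-0.004,0.003,0,0]]' | grep -E 'ee_pos|ft'
```

```text
ee_pos: [0.4599, -0.1049, 0.0133]
ft_force: [-4.9, 4.3, 16.8]
ee_pos: [0.46, -0.1049, 0.0133]
ft_force: [-0.5, 2.3, 13.4]
```

```bash

python3 -m crank '[[0,0,0,0],[0,0,0,0],[0,0,0,0],[0,0,0,0]]' 85 | grep -E 'ee_pos|ft|gap'
python3 -m crank '[[0,0,0.2,0],[0,0,0.4,0],[0,0,0.6,0],[0.1,0,0.8,0],[0.35,0,0.8,0]]' | grep -E 'ee_pos'
python3 -m crank '[[0,0,0,0],[0,0,0,0]]' | grep -E 'ee_pos|ft'
python3 look.py w7
python3 - <<'E'
import cv2,numpy as np
from plant import camera
a=cv2.imread('pics/w7.png')[40:240,180:380]
s=camera('scene')[185:245,215:285,::-1]
cv2.imwrite('pics/w7s.png',np.hstack([cv2.resize(a,(400,400),interpolation=2),cv2.resize(s,(400,400),interpolation=2)]))
E
```

```text
ee_pos: [0.4573, -0.1041, 0.0105]
ft_force: [-0.0, -0.1, -0.2]
finger_gap: 0.0851
ee_pos: [0.5303, -0.1053, 0.1758]
ee_pos: [0.5267, -0.1039, 0.1698]
ft_force: [0.3, 0.3, 1.2]
[ 0.5267 -0.1039  0.1698] 12.0
```

View pics/w7s.png

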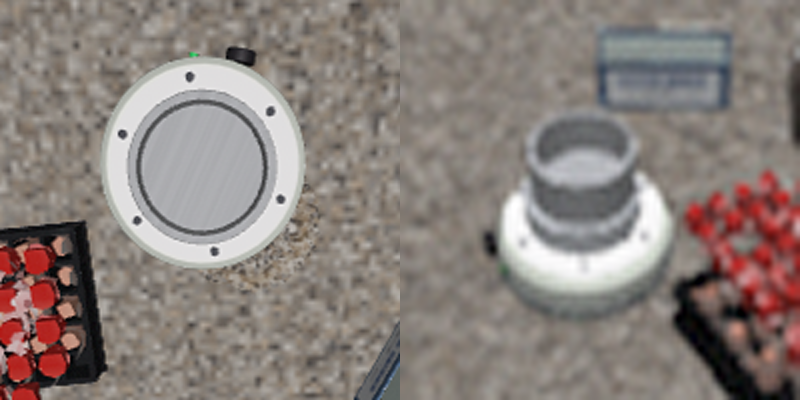

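The pan is seated level and concentric in the collar, rim centre in the wrist picture at about (281,121). Next is the fine sieve; the close look there will be by circle-fit code.

```bash

python3 -m crank '[[0,0.3,0,0],[0.1,0.6,0,0],[0.2,0.9,0,0],[0.3,1,0,0],[0.3,1,0,0]]' | grep -E 'ee_pos'
python3 -m crank '[[0.1,0.3,0,0],[0.2,0.6,0,0],[0.24,0.86,0,0],[0.24,0.86,0,0],[0.24,0.86,0,0]]' | grep -E 'ee_pos'
cat > circ.py <<'E'
import sys,cv2,json
from h import *
from scipy.optimize import minimize
# refine a circle (x,y) of radii rs at height z in picture by gradient strength along its projection
def fit(name,x0,y0,circs,span=.008):
    c=json.load(open(f'pics/{name}.json'));R=np.array(c['R']);t=np.array(c['t'])
    g=cv2.GaussianBlur(cv2.imread(f'pics/{name}.png',0),(0,0),1).astype(float)
    m=np.hypot(cv2.Sobel(g,6,1,0),cv2.Sobel(g,6,0,1));m=np.minimum(m,120)
    a=np.linspace(0,2*np.pi,120)
    def sc(x,y):
        s=0
        for z,r in circs:
            P=np.c_[x+r*np.cos(a),y+r*np.sin(a),0*a+z]@R.T+t
            p=(np.c_[P[:,0]/P[:,2]*c['fx']+c['cx'],P[:,1]/P[:,2]*c['fy']+c['cy']]).astype(np.float32)
            s+=cv2.remap(m.astype(np.float32),p[:,0][None],p[:,1][None],1).mean()
        return s
    k=np.arange(-span,span+1e-9,.0005)
    S=np.array([[sc(x0+i,y0+j) for j in k] for i in k]);i,j=np.unravel_index(S.argmax(),S.shape)
    return np.round([x0+k[i],y0+k[j],S.max(),np.median(S)],4)
if __name__=='__main__':
    n,x,y=sys.argv[1],float(sys.argv[2]),float(sys.argv[3]);print(fit(n,x,y,json.loads(sys.argv[4])))
E
python3 look.py w8; python3 circ.py w8 .6352 .2675 '[[0.03,0.031],[0.03,0.0255]]'
python3 circ.py w7 .4575 -.1045 '[[0.076,0.031],[0.076,0.0255]]'
python3 circ.py w5 .4575 -.1045 '[[0.05,0.033],[0.05,0.0255]]'
python3 circ.py w1 .4678 .1083 '[[0.036,0.031],[0.036,0.0255]]'
```

```text
ee_pos: [0.5875, 0.0974, 0.171]
ee_pos: [0.635, 0.2663, 0.1707]
[0.635  0.2663 0.1707] 13.35
[  0.6337   0.2715 163.1741 110.1506]
[ 4.620000e-01 -1.050000e-01  2.023328e+02  1.224248e+02]
[ 4.605000e-01 -1.040000e-01  1.938225e+02  8.615520e+01]
[4.643000e-01 1.103000e-01 1.671517e+02 1.081409e+02]
```

```bash

python3 -m crank '[[0,0.015,-0.3,0],[0,0.015,-0.6,0],[0,0.015,-0.8,0],[0,0.015,-0.95,0],[0,0.015,-0.95,0]]' | grep -E 'ee_pos|ft'
python3 -m crank '[[0,0,0,0],[0,0,-0.03,0],[0,0,-0.06,0],[0,0,-0.06,0]]' | grep -E 'ee_pos|ft'
python3 look.py w9;  python3 circ.py w9 .6345 .2695 '[[0.03,0.031],[0.03,0.0255]]'
```

```text
ee_pos: [0.6328, 0.2679, -0.0222]
ft_force: [-0.9, -0.3, 0.5]
ee_pos: [0.635, 0.2707, -0.0316]
ft_force: [-0.2, 0.3, 0.3]
[ 0.635   0.2707 -0.0316] 14.525
[  0.639    0.272  126.6292  81.6626]
```

```bash

python3 -m crank '[[0,0,0,0],[0,0,0,0],[0,0,0,0],[0,0,0,0],[0,0,0,0]]' 50 40 | grep -E 'ee_pos|gap|force'
python3 -m crank '[[0,0,0.1,0],[0,0,0.4,0],[0,0,0.7,0],[0,0,0.9,0],[0,0,0.9,0]]' | grep -E 'ee_pos|gap|force'
python3 look.py w10;  python3 circ.py w10 .635 .2707 '[[0.21,0.031],[0.21,0.0255]]';python3 circ.py w5 .5274 -.1039 '[[0.216,0.031],[0.216,0.0255]]'
```

```text
ee_pos: [0.6361, 0.271, -0.0305]
ft_force: [-0.4, -0.0, 5.7]
finger_gap: 0.0589
gripper_force: 43.6
ee_pos: [0.6384, 0.2717, 0.1553]
ft_force: [-0.1, -0.1, 0.6]
finger_gap: 0.0586
gripper_force: 43.8
[0.6384 0.2717 0.1553] 15.825
[  0.634    0.2722 118.3473  91.8412]
[ 5.294000e-01 -1.029000e-01  1.252246e+02  7.937450e+01]
```

```bash

python3 -m crank '[[-0.15,-0.3,0,0],[-0.3,-0.6,0,0],[-0.4,-0.9,0,0],[-0.45,-1,0,0],[-0.45,-1,0,0]]' | grep -E 'ee_pos'
python3 -m crank '[[-0.1,-0.3,0,0],[-0.1,-0.6,0,0],[-0.1,-0.8,0,0],[-0.1,-0.87,0,0],[-0.1,-0.87,0,0]]' | grep -E 'ee_pos|gap'
python3 -m crank '[[0,0,0,0],[0,0,0,0]]' | grep -E 'ee_pos|gap'
python3 look.py w11;  python3 circ.py w11 .46 -.1045 '[[0.076,0.031],[0.076,0.0255]]'; python3 circ.py w11 .525 -.104 '[[0.21,0.031],[0.21,0.0255]]'
```

```text
ee_pos: [0.5432, 0.0689, 0.1467]
ee_pos: [0.5253, -0.1027, 0.1478]
finger_gap: 0.0588
ee_pos: [0.5256, -0.1017, 0.1486]
finger_gap: 0.059
[ 0.5256 -0.1017  0.1486] 17.375
[ 4.620000e-01 -1.050000e-01  2.061461e+02  1.225189e+02]
[ 5.290000e-01 -1.005000e-01  1.412076e+02  9.616460e+01]
```

```bash

python3 -m crank '[[-0.2,-0.015,-0.1,0],[-0.34,-0.015,-0.2,0],[-0.34,-0.015,-0.35,0],[-0.34,-0.015,-0.47,0],[-0.34,-0.015,-0.47,0]]' | grep -E 'ee_pos|ft'
python3 -m crank '[[0,0,-0.02,0],[0,0,-0.03,0],[0,0,-0.03,0]]' | grep -E 'ee_pos|ft'
python3 -m crank '[[0,0,-0.02,0],[0,0,-0.02,0]]' | grep -E 'ee_pos|ft'
```

```text
ee_pos: [0.4558, -0.1049, 0.0532]
ft_force: [0.1, 0.3, -0.3]
ee_pos: [0.458, -0.1063, 0.0494]
ft_force: [-0.8, -0.5, -2.2]
ee_pos: [0.4573, -0.1061, 0.0446]
ft_force: [-0.1, -0.6, -1.4]
```

```bash

python3 -m crank '[[0,0.006,-0.015,0],[0,0.006,-0.015,0]]' | grep -E 'ee_pos|ft'
python3 -m crank '[[0,0,-0.015,0],[0,0,-0.015,0]]' | grep -E 'ee_pos|ft'
python3 -m crank '[[0,0,-0.01,0],[0,0,-0.01,0]]' | grep -E 'ee_pos|ft'
```

```text
ee_pos: [0.4572, -0.1048, 0.0415]
ft_force: [0.7, 0.5, -0.9]
ee_pos: [0.4572, -0.1049, 0.0385]
ft_force: [-0.6, -1.0, -1.5]
ee_pos: [0.4574, -0.105, 0.0366]
ft_force: [-0.8, 1.3, -1.0]
```

```bash

python3 -m crank '[[0,0,-0.008,0],[0,0,-0.008,0]]' | grep -E 'ee_pos|ft'
python3 -m crank '[[0,0,-0.006,0],[0,0,-0.006,0]]' | grep -E 'ee_pos|ft'
```

```text
ee_pos: [0.4577, -0.1051, 0.0355]
ft_force: [-1.0, 1.3, 2.3]
ee_pos: [0.4578, -0.1051, 0.0354]
ft_force: [-6.0, 2.0, 11.7]
```

Contact is at the expected seated height (0.0354). I'll release and go to the coarse sieve.

```bash

python3 -m crank '[[0,0,0,0],[0,0,0,0],[0,0,0,0],[0,0,0,0]]' 85 | grep -E 'gap'
python3 -m crank '[[0,0,0.2,0],[0,0,0.4,0],[0,0,0.7,0],[0.1,0,0.75,0],[0.35,0,0.75,0]]' | grep -E 'ee_pos'
python3 -m crank '[[0,0,0,0],[0,0,0,0]]' | grep -E 'ee_pos|ft'
python3 look.py w12;python3 circ.py w12 .46 -.1045 '[[0.096,0.031],[0.096,0.0255]]'
python3 -m crank '[[0,0.3,0,0],[0.1,0.6,0,0],[0.3,0.9,0,0],[0.45,1,0,0],[0.45,1.0,0,0]]' | grep -E 'ee_pos'
python3 -m crank '[[0,0.065,0,0],[0,0.065,0,0],[0,0.065,0,0]]' | grep -E 'ee_pos'
python3 look.py w13;python3 circ.py w13 .6192 .108 '[[0.048,0.031],[0.048,0.0255]]'
```

```text
finger_gap: 0.0851
ee_pos: [0.5289, -0.1056, 0.1867]
ee_pos: [0.5269, -0.1048, 0.1832]
ft_force: [-0.0, -0.2, 0.8]
[ 0.5269 -0.1048  0.1832] 21.3
[ 4.605000e-01 -1.050000e-01  2.176642e+02  1.353132e+02]
ee_pos: [0.618, 0.097, 0.1837]
ee_pos: [0.6171, 0.1074, 0.1845]
[0.6171 0.1074 0.1845] 22.35
[6.227000e-01 1.090000e-01 1.770062e+02 1.253368e+02]
```

```bash

python3 -m crank '[[0.015,0.005,-0.3,0],[0.015,0.005,-0.6,0],[0.015,0.005,-0.8,0],[0.015,0.005,-1,0],[0.015,0.005,-1,0]]' | grep -E 'ee_pos|ft'
python3 -m crank '[[0,0,-0.02,0],[0,0,-0.02,0]]' | grep -E 'ee_pos|ft'
python3 -m crank '[[0,0,0,0],[0,0,0,0],[0,0,0,0],[0,0,0,0],[0,0,0,0]]' 50 40 | grep -E 'ee_pos|gap|force'
python3 -m crank '[[0,0,0.1,0],[0,0,0.4,0],[0,0,0.7,0],[0,0,0.9,0],[0,0,0.9,0]]' | grep -E 'ee_pos|gap|force'
```

```text
ee_pos: [0.6166, 0.1082, -0.0197]
ft_force: [0.2, -0.2, -0.6]
ee_pos: [0.6223, 0.1089, -0.0177]
ft_force: [0.0, -0.4, -0.7]
ee_pos: [0.622, 0.1091, -0.018]
ft_force: [-0.9, -0.4, 5.4]
finger_gap: 0.0589
gripper_force: 43.6
ee_pos: [0.6238, 0.1093, 0.1666]
ft_force: [0.6, 0.0, -1.6]
finger_gap: 0.0595
gripper_force: 43.8
```

```bash

python3 -m crank '[[-0.15,-0.3,0,0],[-0.3,-0.6,0,0],[-0.4,-0.9,0,0],[-0.48,-1,0,0],[-0.48,-1,0,0]]' | grep -E 'ee_pos'
python3 -m crank '[[0,-0.07,0,0],[0,-0.07,0,0],[0,-0.07,0,0],[0,-0.07,0,0]]' | grep -E 'ee_pos|gap'
python3 look.py w14;  python3 circ.py w14 .46 -.1045 '[[0.096,0.031],[0.096,0.0255]]'; python3 circ.py w14 .525 -.105 '[[0.229,0.031],[0.229,0.0255]]'
```

```text
ee_pos: [0.5226, -0.0927, 0.159]
ee_pos: [0.5247, -0.1043, 0.1598]
finger_gap: 0.0589
[ 0.5247 -0.1043  0.1598] 25.65
[ 4.610000e-01 -1.050000e-01  2.178602e+02  1.339395e+02]
[ 5.25000e-01 -1.04000e-01  1.38746e+02  8.44789e+01]
```

```bash

python3 -m crank '[[-0.15,0,-0.05,0],[-0.32,0,-0.1,0],[-0.32,0,-0.25,0],[-0.32,0,-0.36,0],[-0.32,0,-0.36,0]]' | grep -E 'ee_pos|ft'
python3 -m crank '[[0,0,-0.02,0],[0,0,-0.04,0],[0,0,-0.04,0]]' | grep -E 'ee_pos|ft'
python3 -m crank '[[0,0,-0.02,0],[0,0,-0.02,0]]' | grep -E 'ee_pos|ft'
python3 -m crank '[[0,0,-0.015,0],[0,0,-0.015,0]]' | grep -E 'ee_pos|ft'
```

```text
ee_pos: [0.4589, -0.1041, 0.0864]
ft_force: [-0.3, -0.4, -0.6]
ee_pos: [0.4607, -0.105, 0.0802]
ft_force: [-0.1, -0.5, -1.2]
ee_pos: [0.4603, -0.1049, 0.0757]
ft_force: [0.7, 0.0, -2.3]
ee_pos: [0.4603, -0.1049, 0.0727]
ft_force: [-0.8, 0.6, -0.9]
```

```bash

python3 -m crank '[[0,0,-0.01,0],[0,0,-0.01,0]]' | grep -E 'ee_pos|ft'
python3 -m crank '[[0,0,-0.008,0],[0,0,-0.008,0]]' | grep -E 'ee_pos|ft'
python3 -m crank '[[0,0,-0.006,0],[0,0,-0.006,0]]' | grep -E 'ee_pos|ft'
```

```text
ee_pos: [0.4604, -0.105, 0.0708]
ft_force: [0.3, -0.4, -0.8]
ee_pos: [0.4604, -0.105, 0.0693]
ft_force: [1.4, -0.2, -1.2]
ee_pos: [0.4604, -0.105, 0.0681]
ft_force: [-0.3, -0.1, -1.6]
```

```bash

python3 -m crank '[[0,0,-0.006,0],[0,0,-0.006,0]]' | grep -E 'ee_pos|ft'
python3 -m crank '[[0,0,-0.006,0],[0,0,-0.006,0]]' | grep -E 'ee_pos|ft'
```

```text
ee_pos: [0.4608, -0.1051, 0.0679]
ft_force: [-3.5, 2.0, 6.4]
ee_pos: [0.4611, -0.1051, 0.0679]
ft_force: [-6.7, 2.7, 14.6]
```

Seated at the expected height (0.068). I'll release and go to the lid.

```bash

python3 -m crank '[[0,0,0,0],[0,0,0,0],[0,0,0,0],[0,0,0,0]]' 85 | grep -E 'gap'
python3 -m crank '[[0,0,0.2,0],[0,0,0.4,0],[0,0,0.65,0],[0.1,0,0.65,0],[0.33,0,0.65,0]]' | grep -E 'ee_pos'
python3 -m crank '[[0,0,0,0],[0,0,0,0]]' | grep -E 'ee_pos|ft'
python3 look.py w15;python3 circ.py w15 .46 -.1045 '[[0.134,0.031],[0.134,0.0255]]'
python3 -m crank '[[0,0.3,0,0],[0,0.6,0,0],[-0.1,0.9,0,0],[-0.15,1,0,0],[-0.15,1,0,0]]' 50| grep -E 'ee_pos'
python3 -m crank '[[0,0.3,0,0],[0,0.6,0,0],[-0.05,0.9,0,0],[-0.05,1,0,0],[-0.05,1,0,0]]'| grep -E 'ee_pos'
python3 look.py w16;python3 circ.py w16 .485 .298 '[[0.015,0.0305]]';python3 circ.py w16 .485 .298 '[[0.04,0.009]]'
```

```text
finger_gap: 0.0855
ee_pos: [0.5273, -0.1054, 0.1973]
ee_pos: [0.5258, -0.1048, 0.1951]
ft_force: [-0.5, -0.4, 0.1]
[ 0.5258 -0.1048  0.1951] 29.825
[ 4.635000e-01 -1.045000e-01  1.827778e+02  1.487227e+02]
ee_pos: [0.4954, 0.0962, 0.1963]
ee_pos: [0.4869, 0.2948, 0.1958]
[0.4869 0.2948 0.1958] 31.125
[  0.487    0.2995 101.6036  39.096 ]
[  0.4855   0.2995 115.2327  39.6903]
```

```bash

python3 -m crank '[[-0.002,0.022,-0.3,0],[-0.002,0.022,-0.6,0],[-0.002,0.022,-0.8,0],[-0.002,0.022,-1,0],[-0.002,0.022,-1,0]]' | grep -E 'ee_pos|ft'
python3 -m crank '[[0,0,0,0],[0,0,-0.04,0],[0,0,-0.08,0],[0,0,-0.08,0]]' | grep -E 'ee_pos|ft'
python3 look.py w17;python3 circ.py w17 .486 .2995 '[[0.015,0.0305]]';python3 circ.py w17 .486 .2995 '[[0.04,0.009]]'
python3 - <<'E'
import cv2
cv2.imwrite('pics/w17c.png',cv2.resize(cv2.imread('pics/w17.png')[180:380,150:410],None,fx=2.5,fy=2.5))
E
```

```text
ee_pos: [0.4835, 0.2958, -0.0075]
ft_force: [-0.5, -0.0, 0.6]
ee_pos: [0.4856, 0.2992, -0.0207]
ft_force: [-0.9, 0.5, -0.3]
[ 0.4856  0.2992 -0.0207] 32.3
[ 0.487   0.2995 78.7345 33.2205]
[ 0.486   0.2995 87.3115 26.2225]
```

View pics/w17c.png

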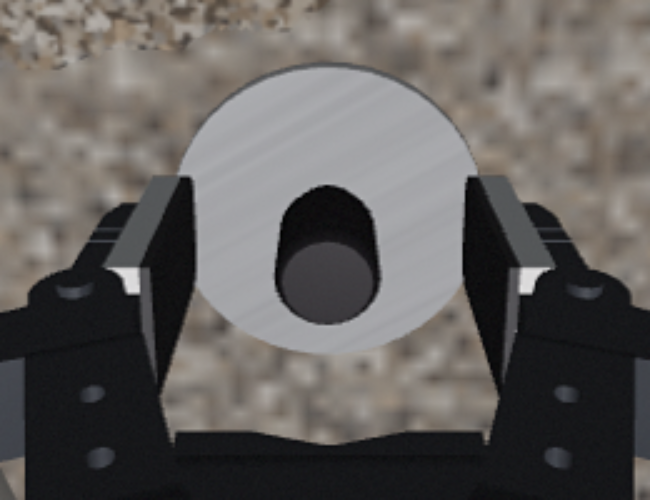

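The knob stands centred between the pads, with tips above the disc. I'll close.

```bash

python3 -m crank '[[0,0,0,0],[0,0,0,0],[0,0,0,0],[0,0,0,0],[0,0,0,0]]' 8 40 | grep -E 'ee_pos|gap|force'
python3 -m crank '[[0,0,0.1,0],[0,0,0.4,0],[0,0,0.7,0],[0,0,1,0],[0,0,1,0]]' | grep -E 'ee_pos|gap|force'
python3 -m crank '[[0,0,0.1,0],[0,0,0.1,0],[0,0,0.1,0]]' | grep -E 'ee_pos|gap|force'
```

```text
ee_pos: [0.4863, 0.2996, -0.0199]
ft_force: [-0.9, -1.2, 2.9]
finger_gap: 0.0161
gripper_force: 39.2
ee_pos: [0.4901, 0.3011, 0.1881]
ft_force: [-0.4, 0.3, -1.4]
finger_gap: 0.0166
gripper_force: 39.2
ee_pos: [0.4855, 0.2991, 0.1987]
ft_force: [0.1, -0.2, -0.9]
finger_gap: 0.0158
gripper_force: 39.2
```

```bash

python3 -m crank '[[0,-0.3,0,0],[0,-0.6,0,0],[-0.05,-0.9,0,0],[-0.05,-1,0,0],[-0.05,-1,0,0]]' | grep -E 'ee_pos'
python3 -m crank '[[0,-0.3,0,0],[0,-0.6,0,0],[-0.08,-0.9,0,0],[-0.08,-1,0,0],[-0.08,-1,0,0]]' | grep -E 'ee_pos'
python3 -m crank '[[0,-0.02,-0.2,0],[0,-0.02,-0.35,0],[0,-0.02,-0.4,0],[0,-0.02,-0.4,0],[0,-0.02,-0.4,0]]' | grep -E 'ee_pos|ft|gap'
```

```text
ee_pos: [0.4755, 0.098, 0.1987]
ee_pos: [0.46, -0.1009, 0.1991]
ee_pos: [0.4613, -0.1045, 0.1212]
ft_force: [-0.4, 0.2, -0.5]
finger_gap: 0.0163
```

```bash

python3 -m crank '[[0,0,-0.02,0],[0,0,-0.02,0]]' | grep -E 'ee_pos|ft'
python3 -m crank '[[0,0,-0.015,0],[0,0,-0.015,0]]' | grep -E 'ee_pos|ft'
```

```text
ee_pos: [0.4603, -0.1047, 0.1161]
ft_force: [0.3, 0.0, -1.5]
ee_pos: [0.4599, -0.1046, 0.1125]
ft_force: [-0.4, -0.4, -0.4]
```

```bash

python3 -m crank '[[0,0,-0.015,0],[0,0,-0.015,0]]' | grep -E 'ee_pos|ft'
python3 -m crank '[[0,0,-0.01,0],[0,0,-0.01,0]]' | grep -E 'ee_pos|ft'
python3 -m crank '[[0,0,-0.008,0],[0,0,-0.008,0]]' | grep -E 'ee_pos|ft'
```

```text
ee_pos: [0.4599, -0.1045, 0.1094]
ft_force: [-0.7, -0.8, -1.3]
ee_pos: [0.46, -0.1045, 0.1076]
ft_force: [0.2, 0.0, -0.4]
ee_pos: [0.46, -0.1046, 0.106]
ft_force: [0.9, -0.3, -0.2]
```

```bash

python3 -m crank '[[0,0,-0.006,0],[0,0,-0.006,0]]' | grep -E 'ee_pos|ft'
python3 -m crank '[[0,0,-0.006,0],[0,0,-0.006,0]]' | grep -E 'ee_pos|ft'
```

```text
ee_pos: [0.46, -0.1046, 0.1049]
ft_force: [-0.3, -0.7, -0.9]
ee_pos: [0.4603, -0.1047, 0.1041]
ft_force: [-0.1, 0.1, 1.3]
```

Contact is at 0.104, as expected. I'll release, rise clear, move away and take the last look.

```bash

python3 -m crank '[[0,0,-0.004,0],[0,0,-0.004,0]]' | grep -E 'ee_pos|ft'
python3 -m crank '[[0,0,0,0],[0,0,0,0],[0,0,0,0],[0,0,0,0]]' 50 | grep -E 'gap|ft'
python3 -m crank '[[0,0,0.2,0],[0,0,0.4,0],[0,0,0.6,0],[0,0,0.6,0]]' | grep -E 'ee_pos'
python3 -m crank '[[0,0.3,0,0],[0.1,0.6,0,0],[0.1,0.8,0,0],[0.1,0.8,0,0]]' | grep -E 'ee_pos|time'
python3 - <<'E'
import cv2,numpy as np
from plant import camera
s=camera('scene')[130:245,200:315,::-1]; t=camera('top')[130:270,100:310,::-1]
cv2.imwrite('pics/fin.png',np.hstack([cv2.resize(s,(400,400),interpolation=2),cv2.resize(t,(400,400*140//210),interpolation=2) if 0 else cv2.resize(t,(400,400),interpolation=2)]))
E
```

```text
ee_pos: [0.4605, -0.1047, 0.1039]
ft_force: [-1.4, 0.8, 6.4]
ft_force: [0.3, 0.2, -0.6]
finger_gap: 0.0503
ee_pos: [0.4624, -0.1055, 0.227]
time: 39.35
ee_pos: [0.4793, 0.0578, 0.2217]
```

View pics/fin.png

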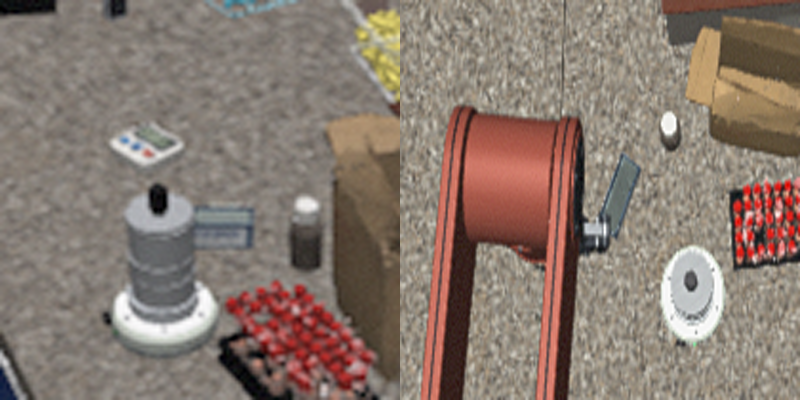

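The stack stands straight and level on the left base with the lid seated. The timer, slide box and vial are where they were.

```bash
python3 -c "
from plant import workorder
print(workorder.job_done())"
```

```text
the job is handed in; nothing more can be done
None
```

The sieve set is assembled on the left shaker base, with the pan, fine sieve, coarse sieve and lid each seated, level and let go; I handed the job in at about 39 s, with the timer, slide box and vial left where they stood.

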